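Tighten a strap clamp with a click wrench

ROBOT

A 6-joint arm with a two-finger parallel gripper is mounted at the origin on a cart in front of the work surface, level with it; the furniture and walls round the work are solid. World frame = base frame: x ahead of the robot, y to its left, z up, the work surface at z = 0. Lengths are in m, angles in rad, forces in N, time in s.
With the tool pointing down it reaches from about 0.3 to 0.875 m from the base axis. Payload 6.4 kg.
Tool frame: the origin (TCP) lies midway between the tips of the shut fingers; the grasp point (between the pads) lies 19 mm behind it (ctrl.pinch_z is the distance from the TCP to the grasp point, in m); z points along the fingers, y is the line along which they close (so a half turn about z gives the same grasp; the last joint's range is limited). The gripper opens to 85 mm and grips with 20 to 120 N. Pads are 22 mm wide; open, the fingers measure 114 mm over their backs; the gripper's body (76 mm by 85 mm) begins 54 mm behind the grasp point. The pads swing forward as they close: fully open they stand 13 mm farther back than shut.
Start: joints at [1.089, 0.181, 1.607, -0, 1.354, -0.206], TCP at [0.157, 0.553, 0.231] pointing down, gripper open.
Joint ranges: [-2.99, 2.99], [-0.89, 2.07], [0.3, 2.58], [-1.14, 4.28], [0, 2.63], [-3.12, 3.12]. Speed limits (rad/s): [2.57, 2.57, 3.01, 3.14, 3.14, 3.14].

INTERFACE

Orientations are given as a unit quaternion [w, x, y, z].
In Python, from bench import ctrl gives the robot as it stands.
- The arm moves only by the tool apply_moves, never from a script. Its argument "moves" is a list of rows, each an object with "jaw": the opening, from 0 (shut) to 1 (fully open); "offset": the shift along the tool's x, y, z in mm, a list of three; "rot": the turn, a rotation vector about the tool's x, y, z in degrees, a list of three. In form: [{"jaw": jaw, "offset": [dx, dy, dz], "rot": [ax, ay, az]}, ...]. A call has exactly 5 rows; each row shifts and turns the commanded pose from where the row before left it, along the tool's axes as they then stand; what a row does not reach is not made up. A row lasts 1/8 s, in which the tool goes at most 62.5 mm and 10.7 degrees, less where a joint would pass 70% of its speed; a pose out of reach is approached as far as the arm can. A call is refused whole if a number of a shift passes 62.5 or a number of a turn 10.7, either way. A call with a gripper value outside its range is refused whole. The fingers move at their own pace and stop on an object; the grip force is fixed at half the most. Time passes only in rows, so rows that do not move let the fingers close, or fill a call up. It gives the time, the measured TCP pose, the force, the opening and the grip force at its end, in the units of the state.
- ctrl.get_obs(): the state, without advancing time (a new reading comes with each control period).
- ctrl.camera(name): name is "side" or "top"; returns (picture, depth): 384x512x3 uint8, red, green, blue; 384x512 float32, m along the optical axis (not along the pixel's ray), 0 where there is no reading.
- ctrl.camera_params(name): a dict with "K" (3x3 intrinsics, pixels), "cam_to_world" (4x4, takes a point from camera to world coordinates). Camera axes: x right, y down, z forward; pixel columns grow to the right and rows downward; lengths in m; the calibration is good to about 2 mm. A picture is of the moment at which its call begins. camera_params takes no time and is no camera call.
- ctrl.hand_in(): hands the job in; it is judged then, once.
Trained networks look in the newest picture that a camera, given by its name, has taken for a name from the list of things; names that differ only in an ending like _2 or _b are one class to them, and where a whole thing is asked for, a point or a joint stands for the part that bears it (a point fixed in the world has none). Each returns a list of dicts, best first, with "score" (0 to 1); they miss things now and then, are a little off and sometimes report something else, mostly with a low value. They report only what shows in the picture. A call takes as long as a camera call.
- ctrl.outline_of(camera, target): "region" (384x512 bool, what is visible of it) and "position" ([column, row] in pixels, amid what is visible of it).
The state is a dict: "time_s": time; "q": joint angles; "dq": joint speeds; "joint_efforts": joint torques, N m; "eef_pos": TCP position; "eef_rot": TCP orientation; "wrist_force": force on the tool from outside, world axes, zero at the start; "torque": the same for the moment, N m; "opening": opening from 0.0 (shut) to 1.0 (fully open); "grasp_force": force on a finger pad.
Only numpy, scipy, OpenCV 4.12 (cv2) and the standard library are available. Lean on these libraries where they do the work, as an engineer would, in place of code of your own. Each camera call takes 0.05 s, during which the arm holds its last target. There are 200 camera calls.

TASK

Set the click wrench from the bench fully down over the square screw head of the strap clamp, then push its handle clockwise (seen from above) until the wrench breaks over with a click. Stop at once at the click, without driving the handle on to the end of its break-over, then ease off, let go, and leave the unloaded wrench sitting on the tight screw. Leave the tin, the lid and the grille where they are.

Things in the scene. Friction and masses are not known exactly. Their poses are not given: they have to be found in the camera images.
- torque_wrench: click wrench, 0.7 kg: steel head 50x50 mm, 38 mm high, standing on its underside, open below with a square socket 33.5 mm wide, 28 mm deep. Origin: centre of the underside, on the socket's axis; z up, x towards the handle. Handle axis 24 mm above the underside, black grip 25 mm round from x = 131 to 235 mm, before it 16 mm thick. Balance point about x = 18 mm
- wrench_ridge (a point): where to lift the wrench: middle of the flat-sided ridge on its head, 26 mm wide (y), 66 mm long (x = -25 to 41 mm from the socket's axis), 38 to 74 mm above the underside. This point: x = 18 mm, 62 mm up; axes as the head. Held here the wrench hangs almost level
- wrench_grip (a point): middle of the black grip, 185 mm from the socket's axis; x along the handle, away from the head. Stiff until pushed clockwise (from above) with 6 to 7 N here, then it gives way about a pin 155 mm from here (30 mm from the socket's axis): the force falls by a quarter in the first 0.04 rad (6 mm here) and to nearly nothing at the stop (0.16 rad, 25 mm). Let go, it springs back straight
- clamp_screw: square steel screw head, 30 mm across flats, 24 mm high, upper 9 mm tapered to 19 mm. Origin: centre of its foot, on a round washer (74 mm wide, top 50 mm above the bench) on which the fitted wrench rests. z up, x and y square to the flats: the wrench fits in four ways, a quarter turn apart. Turns clockwise easily (1 N at the grip) by an unknown 0.2 to 0.7 rad, then is tight
- clamp: strap clamp, fixed: grey base plate 100x120x10 mm, above it a metal strap, all up to 50 mm high, holding down a black grille. Origin: centre of the plate's underside, under the screw; the strap runs along y
- solvent_tin: bystander: round tin, 66 mm across, 134 mm high; origin at the centre of its underside
- lid: bystander: round sheet lid, 160 mm across, 19 mm high with its handle; origin at the centre of its underside
- vent_grille: bystander: flat black grille plate, 40x134x8 mm, lying by itself on the bench; origin at the centre of its underside

How it is judged:
By the outcome, as a careful person would: the job done as asked, in the order asked, and still so for the second after the job is handed in, with the robot touching nothing.
It also fails if it takes over 67 s, if anything falls off the work surface, if the arm or the gripper's body presses on something with over 40 N, if the wrist force passes 120 N, or if a joint passes its speed limit or range.

## Working session

There is one attempt and no reset: what is moved stays moved. The work goes in short steps, Python scripts to look and compute and a tool call to move; the robot and the scene stay as the last step left them, time stands still between calls to the robot, and variables do not carry over. Pictures are saved under pics/ and viewed, at most 10 in all, crops included, and the job is handed in when it is done.

Besides the shell and the picture viewer there is one more tool, called after "Request:" as a command line: name --argument value ..., lists and objects as JSON in quotes. apply_moves: Moves the arm, as the interface text tells. Its arguments: {"type":"object","properties":{"moves":{"type":"array"}},"required":["moves"]}

```bash
ls; mkdir -p pics
cat > h.py <<'E'
import numpy as np, cv2
from scipy.spatial.transform import Rotation as R
from bench import ctrl
def cloud(cam,depth):
    P=ctrl.camera_params(cam);K=np.array(P["K"]);T=np.array(P["cam_to_world"])
    v,u=np.indices(depth.shape)
    X=np.stack([(u-K[0,2])/K[0,0]*depth,(v-K[1,2])/K[1,1]*depth,depth],-1)
    W=X@T[:3,:3].T+T[:3,3]; W[depth<=0]=np.nan
    return W
def save(n,img): cv2.imwrite('pics/'+n,img[...,::-1])
E
python3 - <<'E'
from h import *
o=ctrl.get_obs();print({k:np.round(v,3) for k,v in o.items()})
ims=[]
for c in ("top","side"):
    im,d=ctrl.camera(c);W=cloud(c,d);np.save(c+'.npy',W);cv2.imwrite(c+'_raw.png',im[...,::-1])
    print(c,np.round(ctrl.camera_params(c)["cam_to_world"],3).tolist(),np.array(ctrl.camera_params(c)["K"])[0])
    for t in ("torque_wrench","clamp_screw","clamp","solvent_tin","lid","vent_grille"):
        for r in ctrl.outline_of(c,t)[:2]:
            p=W[r["region"]]; p=p[~np.isnan(p[:,0])]
            print(t,round(r["score"],2),np.round(r["position"]),len(p),np.round(np.median(p,0),3) if len(p) else None,np.round(np.percentile(p,[2,98],axis=0),3).tolist() if len(p) else None)
            np.save(f'{c}_{t}.npy',r["region"]) if r["score"]>.5 else 0
    ims.append(im)
save('a_top.png',ims[0]);save('a_side.png',ims[1])
E
```

```text
pics
{'time_s': np.float64(0.0), 'q': array([ 1.089,  0.182,  1.608,  0.   ,  1.354, -0.206]), 'dq': array([-0.001, -0.001,  0.001, -0.001,  0.001,  0.   ]), 'joint_efforts': array([-0.0000e+00, -4.4488e+01, -3.5133e+01, -0.0000e+00,  9.0000e-03,
        0.0000e+00]), 'eef_pos': array([0.156, 0.553, 0.23 ]), 'eef_rot': array([-0.   ,  0.137,  0.991, -0.001]), 'wrist_force': array([ 0.69 ,  0.109, -0.282]), 'torque': array([-0.036, -0.026, -0.014]), 'grasp_force': np.float64(0.0), 'opening': np.float64(1.004)}
top [[0.008, -0.987, 0.163, 0.361], [-1.0, -0.011, -0.018, 0.027], [0.019, -0.163, -0.986, 1.444], [0.0, 0.0, 0.0, 1.0]] [423.63133717   0.         258.3673131 ]
torque_wrench 0.92 [318. 216.] 668 [ 0.519 -0.198  0.036] [[0.435, -0.22, 0.003], [0.688, -0.172, 0.079]]
clamp_screw 0.37 [281. 172.] 316 [ 0.682 -0.077  0.002] [[0.659, -0.133, -0.004], [0.7, -0.021, 0.008]]
clamp 0.95 [204. 238.] 1066 [0.444 0.184 0.018] [[0.393, 0.133, 0.005], [0.497, 0.248, 0.075]]
clamp 0.25 [319. 221.] 598 [ 0.512 -0.199  0.037] [[0.436, -0.22, 0.023], [0.683, -0.173, 0.079]]
solvent_tin 0.84 [14
[... 539 characters left out ...]
, 0.074]]
clamp 0.74 [300. 254.] 1229 [0.446 0.213 0.012] [[0.392, 0.148, 0.0], [0.499, 0.259, 0.072]]
clamp 0.6 [296. 176.] 787 [ 0.493 -0.187  0.03 ] [[0.437, -0.255, -0.003], [0.684, -0.165, 0.074]]
solvent_tin 0.67 [264. 280.] 1139 [0.52  0.399 0.085] [[0.492, 0.356, 0.005], [0.552, 0.411, 0.133]]
solvent_tin 0.25 [294. 174.] 717 [ 0.492 -0.186  0.032] [[0.439, -0.207, 0.005], [0.686, -0.165, 0.074]]
lid 0.83 [292. 160.] 598 [ 0.509 -0.378  0.   ] [[0.434, -0.45, -0.004], [0.578, -0.316, 0.018]]
lid 0.73 [266. 282.] 1124 [0.52  0.399 0.086] [[0.492, 0.355, 0.006], [0.552, 0.41, 0.133]]
vent_grille 0.51 [231. 198.] 175 [ 0.683 -0.069  0.   ] [[0.663, -0.123, -0.004], [0.7, -0.019, 0.006]]
```

Run:
```python
from h import *
a=cv2.imread('top_raw.png')[130:290,110:410];b=cv2.imread('side_raw.png')[100:340,150:400]
cv2.imwrite('pics/c_top.png',cv2.resize(a,None,fx=2.6,fy=2.6,interpolation=cv2.INTER_CUBIC))
cv2.imwrite('pics/c_side.png',cv2.resize(b,None,fx=2.4,fy=2.4,interpolation=cv2.INTER_CUBIC))
for c in("top","side"):
    W=np.load(c+'.npy')
    m=np.load(c+'_torque_wrench.npy');p=W[m];p=p[~np.isnan(p[:,0])]
    t=p[p[:,2]>.062]
    print(c,'ridge',len(t),t.mean(0).round(4),cv2.minAreaRect((t[:,:2]*1000).astype(np.float32)))
    h=p[(p[:,0]>.56)&(p[:,2]>.02)]; print(' handle',len(h),h.min(0).round(3),h.max(0).round(3), np.polyfit(h[:,0],h[:,1],1))
    for x in np.arange(.42,.7,.02):
        s=p[abs(p[:,0]-x)<.01]
        if len(s):print('  %.2f'%x,len(s),s[:,1].min().round(3),s[:,1].max().round(3),s[:,2].max().round(3))
    m=np.load(c+'_clamp.npy');p=W[m];p=p[~np.isnan(p[:,0])]
    t=p[p[:,2]>.066];print(' screw',len(t),t.mean(0).round(4),t.max(0).round(4),cv2.minAreaRect((t[:,:2]*1000).astype(np.float32)))
    t=p[p[:,2]<.018];print(' plate',len(t),cv2.minAreaRect((t[:,:2]*1000).astype(np.float32)))
    t=p[(p[:,2]>.044)&(p[:,2]<.055)];print(' washer',len(t),t.mean(0),cv2.minAreaRect((t[:,:2]*1000).astype(np.float32)))
```

```text
top ridge 160 [ 0.4661 -0.1959  0.0738] ((466.8763122558594, -195.94796752929688), (25.797054290771484, 62.06940460205078), 89.2047348022461)
 handle 254 [ 0.56  -0.22   0.021] [ 0.696 -0.191  0.044] [-0.04183202 -0.17662346]
  0.44 91 -0.22 -0.17 0.081
  0.46 101 -0.221 -0.171 0.08
  0.48 91 -0.224 -0.172 0.08
  0.50 39 -0.214 -0.182 0.08
  0.52 30 -0.207 -0.192 0.036
  0.54 30 -0.207 -0.193 0.038
  0.56 28 -0.208 -0.192 0.038
  0.58 27 -0.207 -0.193 0.038
  0.60 44 -0.215 -0.191 0.043
  0.62 45 -0.215 -0.191 0.043
  0.64 42 -0.215 -0.193 0.044
  0.66 46 -0.224 -0.193 0.039
  0.68 44 -0.224 -0.194 0.041
 screw 81 [0.4452 0.1903 0.0726] [0.4652 0.2067 0.0811] ((445.7896728515625, 190.9589385986328), (29.27223014831543, 29.15884017944336), 36.61090087890625)
 plate 531 ((447.4892883300781, 190.9903564453125), (119.99436950683594, 122.76768493652344), 80.28025817871094)
 washer 340 [0.44495547 0.19022457 0.04955265] ((444.075927734375, 190.0034942626953), (96.63525390625, 71.69058990478516), 52.2227897644043)
side ridge 112 [ 0.4697 -0.1866  0.0701] ((469.9327392578125, -191.3565521240
[... 263 characters left out ...]
74
  0.52 34 -0.258 -0.183 0.033
  0.54 23 -0.256 -0.185 0.032
  0.56 27 -0.207 -0.186 0.033
  0.58 26 -0.211 -0.186 0.035
  0.60 37 -0.206 -0.184 0.035
  0.62 40 -0.207 -0.181 0.039
  0.64 40 -0.266 -0.18 0.038
  0.66 39 -0.208 -0.185 0.04
  0.68 44 -0.271 -0.186 0.04
 screw 90 [ 0.4692 -0.1882  0.0716] [ 0.5006 -0.1734  0.0775] ((468.3861389160156, -193.93362426757812), (35.56096267700195, 63.59151840209961), 84.27391052246094)
 plate 151 ((548.8585815429688, -262.5398254394531), (174.3068084716797, 245.17910766601562), 82.12602996826172)
 washer 48 [ 0.47140681 -0.18264532  0.04946864] ((468.90777587890625, -182.60125732421875), (65.88098907470703, 18.984342575073242), 5.1075310707092285)
```

View pics/c_top.png

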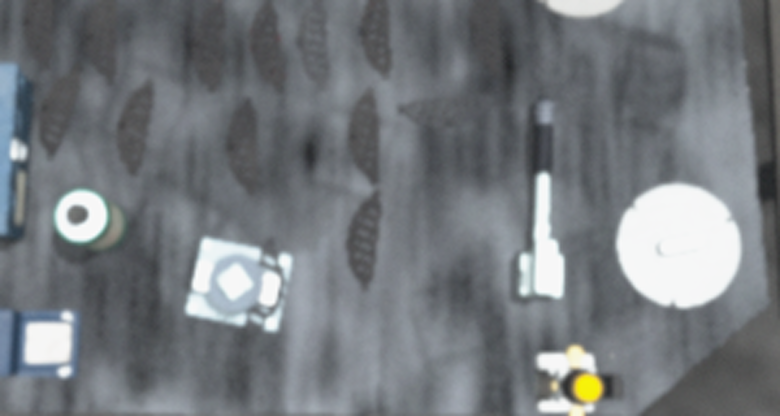

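View pics/c_side.png

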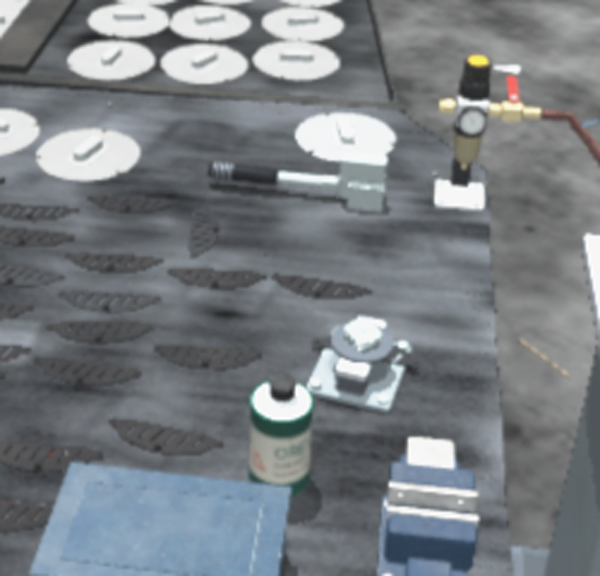

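Top crop: wrench head at (540,270) with the handle pointing up (+x), lid (680,245), clamp (238,282) with a diamond-turned screw, tin (82,215). The side crop agrees with this. Next I fit the screw's square for its angle.

```bash
cat > fit.py <<'E'
from h import *
from scipy.optimize import minimize
# photometric square fit on both cameras, body square 30mm prism z .05-.065, top 19mm at .074
def fit(c):
    g=cv2.cvtColor(cv2.imread(c+'_raw.png'),cv2.COLOR_BGR2GRAY).astype(np.float32)
    P=ctrl.camera_params(c);K=np.array(P["K"]);T=np.linalg.inv(np.array(P["cam_to_world"]))
    best=[]
    S=8
    def poly(x,y,th):
        pts=[]
        for w,z in((.015,.05),(.015,.065),(.0095,.074)):
            for a,b in((1,1),(1,-1),(-1,-1),(-1,1)):
                pts.append([x+w*(a*np.cos(th)-b*np.sin(th)),y+w*(a*np.sin(th)+b*np.cos(th)),z])
        q=np.array(pts)@T[:3,:3].T+T[:3,3];q=q@K.T
        return cv2.convexHull((q[:,:2]/q[:,2:]).astype(np.float32))
    def cost(x,y,th):
        h=poly(x,y,th);o=h.mean(0).ravel();o=(o//1)-16
        m=np.zeros((32*S,32*S),np.uint8);cv2.fillConvexPoly(m,np.round((h.reshape(-1,2)+.5-o)*S).astype(int),255)
        m=cv2.resize(m,(32,32),interpolation=cv2.INTER_AREA)/255.
        i=g[int(o[1]):int(o[1])+32,int(o[0]):int(o[0])+32]
        ring=cv2.dilate((m>.02).astype(np.uint8),np.ones((5,5)))
        w=ring>0
        A=np.stack([m[w],1-m[w]],1);s,r,_,_=np.linalg.lstsq(A,i[w],rcond=None)
        return ((A@s-i[w])**2).mean()
    for x in np.arange(.435,.457,.002):
        for y in np.arange(.180,.202,.002):
            for d in range(0,90,5):best.append((cost(x,y,np.radians(d)),x,y,d))
    best.sort();print(c,[tuple(np.round(b,3)) for b in best[:8]])
fit('top');fit('side')
W=np.load('top.npy');v=~np.isnan(W[...,0])
for n,(x0,x1,y0,y1) in {'reg':(.25,.40,-.32,-.1),'wide':(.3,.7,-.15,.12),'vise':(.25,.42,.25,.5),'tin':(.45,.6,.3,.45)}.items():
    p=W[v&(W[...,0]>x0)&(W[...,0]<x1)&(W[...,1]>y0)&(W[...,1]<y1)]
    t=p[p[:,2]>.03];print(n,len(t),t.min(0).round(3) if len(t) else'',t.max(0).round(3)if len(t) else'')
o=ctrl.get_obs();print(R.from_quat(np.roll(o['eef_rot'],-1)).as_matrix().round(3))
E
python3 fit.py
```

```text
top [(np.float64(115.024), np.float64(0.447), np.float64(0.192), np.float64(40.0)), (np.float64(118.67), np.float64(0.447), np.float64(0.192), np.float64(35.0)), (np.float64(123.694), np.float64(0.447), np.float64(0.192), np.float64(30.0)), (np.float64(134.64), np.float64(0.447), np.float64(0.192), np.float64(45.0)), (np.float64(144.885), np.float64(0.449), np.float64(0.192), np.float64(35.0)), (np.float64(145.532), np.float64(0.447), np.float64(0.192), np.float64(25.0)), (np.float64(146.153), np.float64(0.445), np.float64(0.192), np.float64(40.0)), (np.float64(146.484), np.float64(0.447), np.float64(0.192), np.float64(50.0))]
side [(np.float64(637.112), np.float64(0.447), np.float64(0.186), np.float64(50.0)), (np.float64(652.498), np.float64(0.447), np.float64(0.186), np.float64(45.0)), (np.float64(655.129), np.float64(0.447), np.float64(0.186), np.float64(55.0)), (np.float64(659.906), np.float64(0.447), np.float64(0.188), np.float64(50.0)), (np.float64(676.703), np.float64(0.445), np.float64(0.186), np.float64(50.0)), (np.float64(679.086), np.float64(0.445), np.float64(0.186), np.float64(45.0)), (np.float64(680.638), np.float64(0.445), np.float64(0.184), np.float64(50.0)), (np.float64(683.086), np.float64(0.447), np.float64(0.188), np.float64(45.0))]
reg 663 [ 0.252 -0.284  0.127] [ 0.366 -0.169  0.237]
wide 0  
vise 747 [0.327 0.385 0.052] [0.408 0.482 0.121]
tin 447 [0.488 0.341 0.03 ] [0.553 0.405 0.14 ]
[[-0.962  0.272  0.   ]
 [ 0.272  0.962  0.   ]
 [ 0.     0.    -1.   ]]
```

Request:
apply_moves --moves '[{"jaw": 1, "offset": [-30, -37, 0], "rot": [0, 0, 0]}, {"jaw": 1, "offset": [-34, -42, 0], "rot": [0, 0, 0]}, {"jaw": 1, "offset": [-34, -42, 0], "rot": [0, 0, 0]}, {"jaw": 1, "offset": [-34, -42, 0], "rot": [0, 0, 0]}, {"jaw": 1, "offset": [-34, -42, 0], "rot": [0, 0, 0]}]'

```text
time_s: 1.32
eef_pos: [0.2609, 0.3094, 0.2315]
eef_rot: [0.0, 0.137, 0.991, 0.0]
wrist_force: [1.2, 0.6, 0.0]
opening: 0.998
grasp_force: 0.0
```

Request:
apply_moves --moves '[{"jaw": 1, "offset": [-34, -42, 0], "rot": [0, 0, 0]}, {"jaw": 1, "offset": [-34, -42, 0], "rot": [0, 0, 0]}, {"jaw": 1, "offset": [-34, -42, 0], "rot": [0, 0, 0]}, {"jaw": 1, "offset": [-34, -42, 0], "rot": [0, 0, 0]}, {"jaw": 1, "offset": [-34, -42, 0], "rot": [0, 0, 0]}]'

```text
time_s: 1.95
eef_pos: [0.3675, 0.0607, 0.2318]
eef_rot: [0.001, 0.138, 0.99, 0.0]
wrist_force: [0.2, 0.8, 0.2]
opening: 0.999
grasp_force: 0.0
```

Request:
apply_moves --moves '[{"jaw": 1, "offset": [-34, -42, 0], "rot": [0, 0, 0]}, {"jaw": 1, "offset": [-34, -42, 0], "rot": [0, 0, 0]}, {"jaw": 1, "offset": [-34, -42, 0], "rot": [0, 0, -5]}, {"jaw": 1, "offset": [-34, -42, 0], "rot": [0, 0, -9]}, {"jaw": 1, "offset": [0, 0, 0], "rot": [0, 0, 0]}]'

```text
time_s: 2.58
eef_pos: [0.4571, -0.1372, 0.2311]
eef_rot: [0.0, 0.017, 1.0, -0.0]
wrist_force: [0.5, 0.7, -0.4]
opening: 1.001
grasp_force: 0.0
```

```bash
cat >> h.py <<'E'
def st(*targets):
    o=ctrl.get_obs();M=R.from_quat(np.roll(o['eef_rot'],-1)).as_matrix()
    print('t',round(float(o['time_s']),2),'tcp',np.round(o['eef_pos'],4),'yaw_x',round(np.degrees(np.arctan2(M[1,0],M[0,0])),2),'tilt',M[:2,2].round(4),'F',np.round(o['wrist_force'],1),'tq',np.round(o['torque'],2),'open',round(float(o['opening']),3),'g',round(float(o['grasp_force']),1),'q',np.round(o['q'],2))
    for t in targets: print(' ->',t,'tool mm',((np.array(t)-o['eef_pos'])@M*1000).round(1))
E
python3 -c "
from h import *
st((.477,-.196,.043))"
```

```text
t 2.58 tcp [ 0.4571 -0.1372  0.2311] yaw_x 178.04 tilt [ 0.     -0.0005] F [ 0.5  0.7 -0.4] tq [-0.01 -0.03  0.  ] open 1.001 g 0.0 q [-0.54 -0.04  1.84 -0.    1.34 -2.08]
 -> (0.477, -0.196, 0.043) tool mm [-21.9 -57.9 188.2]
```

Request:
apply_moves --moves '[{"jaw": 1, "offset": [-11, -29, 0], "rot": [0, 0, 0]}, {"jaw": 1, "offset": [-11, -29, 10], "rot": [0, 0, 0]}, {"jaw": 1, "offset": [0, 0, 40], "rot": [0, 0, 0]}, {"jaw": 1, "offset": [0, 0, 40], "rot": [0, 0, 0]}, {"jaw": 1, "offset": [0, 0, 30], "rot": [0, 0, 0]}]'

```text
time_s: 3.2
eef_pos: [0.4755, -0.1913, 0.1097]
eef_rot: [-0.001, 0.016, 1.0, 0.001]
wrist_force: [-0.4, -0.6, -1.4]
opening: 1.001
grasp_force: 0.0
```

Request:
apply_moves --moves '[{"jaw": 1, "offset": [0, 0, 30], "rot": [0, 0, 0]}, {"jaw": 1, "offset": [0, 0, 23], "rot": [0, 0, 0]}, {"jaw": 1, "offset": [0, 0, 15], "rot": [0, 0, 0]}, {"jaw": 1, "offset": [0, 0, 0], "rot": [0, 0, 0]}, {"jaw": 1, "offset": [0, 0, 0], "rot": [0, 0, 0]}]'

```text
time_s: 3.82
eef_pos: [0.477, -0.193, 0.0443]
eef_rot: [0.001, 0.016, 1.0, -0.0]
wrist_force: [0.6, 0.2, 1.1]
opening: 0.999
grasp_force: 0.0
```

Request:
apply_moves --moves '[{"jaw": 0.25, "offset": [0, 0, 0], "rot": [0, 0, 0]}, {"jaw": 0, "offset": [0, 0, 0], "rot": [0, 0, 0]}, {"jaw": 0, "offset": [0, 0, 0], "rot": [0, 0, 0]}, {"jaw": 0, "offset": [0, 0, 0], "rot": [0, 0, 0]}, {"jaw": 0, "offset": [0, 0, 0], "rot": [0, 0, 0]}]'

```text
time_s: 4.45
eef_pos: [0.477, -0.1938, 0.0439]
eef_rot: [0.001, 0.016, 1.0, -0.001]
wrist_force: [0.1, -5.1, 2.2]
opening: 0.296
grasp_force: 66.3
```

```bash
python3 -c "
from h import *
st()"
```

```text
t 4.45 tcp [ 0.477  -0.1938  0.0439] yaw_x 178.19 tilt [ 0.0014 -0.0017] F [ 0.1 -5.1  2.2] tq [-0.76 -0.1  -0.05] open 0.296 g 66.3 q [-0.62  0.31  1.89 -0.    0.95 -2.16]
```

Request:
apply_moves --moves '[{"jaw": 0, "offset": [0, 0, -15], "rot": [0, 0, 0]}, {"jaw": 0, "offset": [0, 0, -30], "rot": [0, 0, 0]}, {"jaw": 0, "offset": [0, 0, -40], "rot": [0, 0, 0]}, {"jaw": 0, "offset": [0, 0, -25], "rot": [0, 0, 0]}, {"jaw": 0, "offset": [0, 0, 0], "rot": [0, 0, 0]}]'

```text
time_s: 5.08
eef_pos: [0.477, -0.1928, 0.1548]
eef_rot: [0.001, 0.016, 1.0, -0.0]
wrist_force: [-0.1, -0.7, -7.6]
opening: 0.294
grasp_force: 65.1
```

```bash
cat > look.py <<'E'
from h import *
import sys
st()
for c in ("top","side"):
    im,d=ctrl.camera(c);W=cloud(c,d)
    cv2.imwrite(c+'_raw.png',im[...,::-1])
    r=ctrl.outline_of(c,"torque_wrench")
    print(c,[(round(x['score'],2),np.round(x['position'])) for x in r[:3]])
    np.save(c+'.npy',W);np.save(c+'_torque_wrench.npy',r[0]["region"]) if r else 0
save(sys.argv[1],np.hstack([cv2.imread('top_raw.png')[100:300,150:400],cv2.imread('side_raw.png')[60:260,180:400]])[...,::-1].repeat(1,0))
a=cv2.imread('pics/'+sys.argv[1]);cv2.imwrite('pics/'+sys.argv[1],cv2.resize(a,None,fx=1.7,fy=1.7,interpolation=cv2.INTER_CUBIC))
E
python3 look.py b.png
python3 - <<'E'
from h import *
o=ctrl.get_obs();t=o['eef_pos'];M=R.from_quat(np.roll(o['eef_rot'],-1)).as_matrix()
for c in("top","side"):
    W=np.load(c+'.npy');p=W[np.load(c+'_torque_wrench.npy')];p=p[~np.isnan(p[:,0])]
    u=(p-t)@M*1000; u[:,0]*=-1 # along handle, tool y, below tcp
    for x in range(-60,240,15):
        s=u[(abs(u[:,0]-x)<7.5)&(u[:,2]<60)&(u[:,2]>-60)]
        if len(s)>3:print(c,x,len(s),np.percentile(s[:,1],[5,95]).round(1),'z',np.percentile(s[:,2],[5,50,95]).round(1))
E
```

```text
t 5.08 tcp [ 0.477  -0.1928  0.1548] yaw_x 178.22 tilt [ 0.0023 -0.001 ] F [-0.1 -0.7 -7.6] tq [-0.01 -0.03 -0.03] open 0.294 g 65.1 q [-0.62  0.13  1.83  0.    1.18 -2.16]
top [(0.9, array([321., 186.])), (0.5, array([143., 215.]))]
side [(0.68, array([297., 147.]))]
top -45 32 [-23.7  21.4] z [-33.3   1.9  33.7]
top -30 81 [-22.8  22.3] z [-37.4 -14.7  32.5]
top -15 26 [ 8.5 21.1] z [-33.9   0.8   4.6]
top 90 14 [-3.8  6. ] z [ 2.9 11.  16.6]
top 105 25 [-9.9  4.7] z [ 6.9 10.3 17.6]
top 120 33 [-11.4   8.6] z [ 2.5  9.  14.8]
top 135 38 [-11.9   9.1] z [ 1.5  6.8 15.3]
top 150 36 [-12.1   8.9] z [ 2.3  7.  16.8]
top 165 39 [-11.8   8.9] z [ 1.9  7.2 18.6]
top 180 38 [-12.    9.3] z [ 0.7  7.1 16.2]
top 195 36 [-10.5   9.6] z [ 0.2  5.3 16.2]
top 210 35 [-14.4   9.5] z [ 2.6  6.8 18.5]
top 225 6 [-10.7   3.7] z [ 6.5 10.1 12.1]
side -45 9 [ 7.1 26.2] z [-26.2  16.   33.4]
side -30 110 [ 3.4 29.5] z [-30.    4.8  38.4]
side -15 90 [ 8.2 30.2] z [-29.2   7.9  38.8]
side 0 48 [20.6 31.4] z [ 5.4 21.1 41.2]
side 15 52 [ 6.8 28.1] z [-24.7   9.1  29.3]
side 30 31 [ 1.  14.9] z [-18.6  15.4  25.1]
side 45 19 [ 1.7 16.5] z [11.5 15.  24.1]
side 60 23 [-1.4 12.1] z [12.1 16.9 24.2]
side 75 18 [ 0.4 11.2] z [13.6 17.5 26.1]
side 90 18 [-0.2 11.6] z [10.8 18.3 24.8]
side 105 14 [ 1.1 13.4] z [13.3 17.1 24.3]
side 120 29 [ 1.1 14.1] z [11.8 17.3 29.5]
side 135 30 [-0.4 18.3] z [ 8.2 15.7 29.2]
side 150 30 [ 0.5 15.3] z [ 8.1 17.7 29.9]
side 165 35 [ 1.7 15. ] z [ 9.3 17.7 30.9]
side 180 28 [ 1.2 16.5] z [ 8.7 15.1 25.1]
side 195 27 [ 0. 15.] z [ 9.4 18.3 26.3]
side 210 26 [ 4.  16.5] z [10.9 16.6 30.4]
```

View pics/b.png

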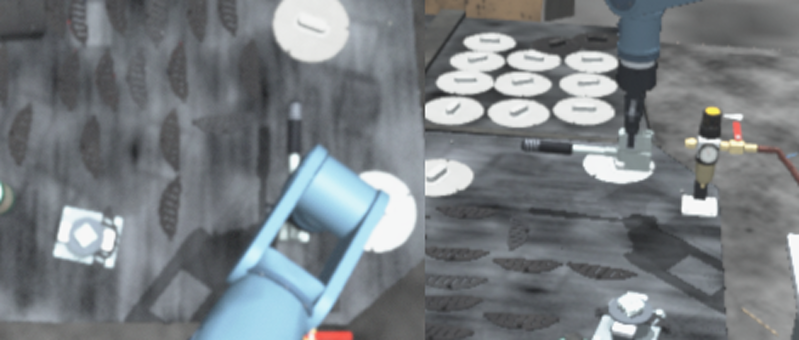

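The wrench hangs level in the gripper: grip tail at about (295,110) in the top half, head in the jaws at (632,140) in the side half. Carry it to the clamp.

Request:
apply_moves --moves '[{"jaw": 0, "offset": [2, 20, 0], "rot": [0, 0, 0]}, {"jaw": 0, "offset": [4, 40, 0], "rot": [0, 0, 0]}, {"jaw": 0, "offset": [4, 50, 0], "rot": [0, 0, 0]}, {"jaw": 0, "offset": [4, 50, 0], "rot": [0, 0, 0]}, {"jaw": 0, "offset": [4, 50, 0], "rot": [0, 0, 0]}]'

```text
time_s: 5.9
eef_pos: [0.4636, 0.0202, 0.1524]
eef_rot: [-0.001, 0.016, 1.0, 0.0]
wrist_force: [0.8, 0.2, -6.8]
opening: 0.291
grasp_force: 65.0
```

Request:
apply_moves --moves '[{"jaw": 0, "offset": [4, 50, 0], "rot": [0, 0, 0]}, {"jaw": 0, "offset": [4, 50, 0], "rot": [0, 0, 0]}, {"jaw": 0, "offset": [4, 38, 0], "rot": [0, 0, 0]}, {"jaw": 0, "offset": [2, 20, 0], "rot": [0, 0, 0]}, {"jaw": 0, "offset": [0, 0, 0], "rot": [0, 0, 6]}]'

```text
time_s: 6.52
eef_pos: [0.454, 0.1783, 0.1522]
eef_rot: [-0.001, 0.068, 0.998, 0.0]
wrist_force: [-0.7, -0.6, -7.4]
opening: 0.297
grasp_force: 65.0
```

Request:
apply_moves --moves '[{"jaw": 0, "offset": [0, 0, 0], "rot": [0, 0, 10]}, {"jaw": 0, "offset": [0, 0, 0], "rot": [0, 0, 10]}, {"jaw": 0, "offset": [0, 0, 0], "rot": [0, 0, 10]}, {"jaw": 0, "offset": [0, 0, 0], "rot": [0, 0, 9]}, {"jaw": 0, "offset": [0, 0, 0], "rot": [0, 0, 5]}]'

```text
time_s: 7.15
eef_pos: [0.4544, 0.1767, 0.1522]
eef_rot: [-0.001, 0.438, 0.899, -0.001]
wrist_force: [0.5, 0.0, -7.0]
opening: 0.293
grasp_force: 65.0
```

```bash
python3 look.py c.png
python3 - <<'E'
from h import *
st((.4568,.1762,.155))
E
```

```text
t 7.15 tcp [0.4544 0.1767 0.1522] yaw_x 128.01 tilt [-0.0027  0.0001] F [ 0.5  0.  -7. ] tq [ 0.03  0.02 -0.03] open 0.293 g 65.0 q [ 0.13  0.08  1.89  0.    1.17 -0.54]
top [(0.58, array([240., 206.]))]
side [(0.64, array([301., 209.])), (0.48, array([282., 156.]))]
t 7.35 tcp [0.455  0.1764 0.1526] yaw_x 128.33 tilt [-0.0016 -0.    ] F [ 0.7 -0.5 -6.7] tq [ 0.03  0.   -0.05] open 0.293 g 65.0 q [ 0.13  0.08  1.89  0.    1.17 -0.54]
 -> (0.4568, 0.1762, 0.155) tool mm [-1.3  1.3 -2.4]
```

View pics/c.png

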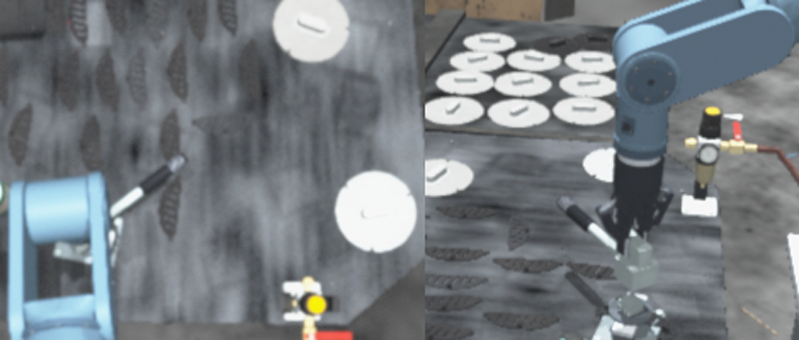

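The head hangs over the screw, at (635,262) in the side half. Lower it.

Request:
apply_moves --moves '[{"jaw": 0, "offset": [-1, 1, 10], "rot": [0, 0, 0]}, {"jaw": 0, "offset": [0, 0, 12], "rot": [0, 0, 0]}, {"jaw": 0, "offset": [0, 0, 10], "rot": [0, 0, 0]}, {"jaw": 0, "offset": [0, 0, 5], "rot": [0, 0, 0]}, {"jaw": 0, "offset": [0, 0, 3], "rot": [0, 0, 0]}]'

```text
time_s: 7.98
eef_pos: [0.4573, 0.1758, 0.1128]
eef_rot: [-0.0, 0.437, 0.9, -0.0]
wrist_force: [0.4, 0.0, -6.4]
opening: 0.295
grasp_force: 65.0
```

Request:
apply_moves --moves '[{"jaw": 0, "offset": [0, 0, 1.5], "rot": [0, 0, 0]}, {"jaw": 0, "offset": [0, 0, 1.5], "rot": [0, 0, 0]}, {"jaw": 0, "offset": [0, 0, 1], "rot": [0, 0, 0]}, {"jaw": 0, "offset": [0, 0, 1], "rot": [0, 0, 0]}, {"jaw": 0, "offset": [0, 0, 0], "rot": [0, 0, 0]}]'

```text
time_s: 8.6
eef_pos: [0.458, 0.1763, 0.1091]
eef_rot: [0.0, 0.437, 0.9, 0.001]
wrist_force: [-0.3, 1.8, 1.1]
opening: 0.291
grasp_force: 66.2
```

```bash
python3 -c "
from h import *
st()"
```

```text
t 8.6 tcp [0.458  0.1763 0.1091] yaw_x 128.2 tilt [0.0015 0.0009] F [-0.3  1.8  1.1] tq [0.64 0.39 0.02] open 0.291 g 66.2 q [ 0.12  0.14  1.92  0.    1.08 -0.54]
```

Request:
apply_moves --moves '[{"jaw": 0, "offset": [0.7, 0.5, 0], "rot": [0, 0, 0]}, {"jaw": 0, "offset": [0.7, 0.5, 0], "rot": [0, 0, 0]}, {"jaw": 0, "offset": [0, 0, 1], "rot": [0, 0, 0]}, {"jaw": 0, "offset": [0, 0, 1], "rot": [0, 0, 0]}, {"jaw": 0, "offset": [0, 0, 0], "rot": [0, 0, 0]}]'

```text
time_s: 9.22
eef_pos: [0.4576, 0.1777, 0.1061]
eef_rot: [0.0, 0.437, 0.9, 0.0]
wrist_force: [3.4, 3.3, -7.9]
opening: 0.294
grasp_force: 65.1
```

```bash
python3 -c "
from h import *
st()"
```

```text
t 9.22 tcp [0.4576 0.1777 0.1061] yaw_x 128.19 tilt [0.0006 0.0004] F [ 3.4  3.3 -7.9] tq [ 0.75 -0.82 -0.04] open 0.294 g 65.1 q [ 0.13  0.15  1.92  0.    1.07 -0.54]
```

It has slipped past the taper with only a small side force. Shift slightly and carry on down.

Request:
apply_moves --moves '[{"jaw": 0, "offset": [0.1, 1, 1], "rot": [0, 0, 0]}, {"jaw": 0, "offset": [0, 0, 3], "rot": [0, 0, 0]}, {"jaw": 0, "offset": [0, 0, 3], "rot": [0, 0, 0]}, {"jaw": 0, "offset": [0, 0, 2], "rot": [0, 0, 0]}, {"jaw": 0, "offset": [0, 0, 0], "rot": [0, 0, 0]}]'

```text
time_s: 9.85
eef_pos: [0.4576, 0.1781, 0.0968]
eef_rot: [-0.0, 0.437, 0.9, -0.0]
wrist_force: [3.0, 0.6, -7.8]
opening: 0.294
grasp_force: 64.8
```

```bash
python3 -c "
from h import *
st()"
```

```text
t 9.85 tcp [0.4576 0.1781 0.0968] yaw_x 128.2 tilt [-0.0011 -0.0002] F [ 3.   0.6 -7.8] tq [ 0.19 -0.26  0.03] open 0.294 g 64.8 q [ 0.13  0.17  1.92 -0.    1.05 -0.54]
```

Underside at about 53.5 mm, sliding free. Go down until it rests on the washer, then open.

Request:
apply_moves --moves '[{"jaw": 0, "offset": [-0.4, 0.5, 1], "rot": [0, 0, 0]}, {"jaw": 0, "offset": [0, 0, 1], "rot": [0, 0, 0]}, {"jaw": 0, "offset": [0, 0, 1], "rot": [0, 0, 0]}, {"jaw": 0, "offset": [0, 0, 0.5], "rot": [0, 0, 0]}, {"jaw": 0, "offset": [0, 0, 0], "rot": [0, 0, 0]}]'

```text
time_s: 10.48
eef_pos: [0.4584, 0.1783, 0.0939]
eef_rot: [-0.0, 0.437, 0.9, -0.0]
wrist_force: [-4.1, 1.2, -2.1]
opening: 0.291
grasp_force: 65.7
```

```bash
python3 -c "
from h import *
st()"
```

```text
t 10.47 tcp [0.4584 0.1783 0.0939] yaw_x 128.2 tilt [-0.0007 -0.    ] F [-4.1  1.2 -2.1] tq [0.23 0.67 0.05] open 0.291 g 65.7 q [ 0.13  0.17  1.92  0.    1.05 -0.54]
```

Seated (underside about 50 mm). Release and lift.

Request:
apply_moves --moves '[{"jaw": 0.6, "offset": [0, 0, 0], "rot": [0, 0, 0]}, {"jaw": 0.9, "offset": [0, 0, 0], "rot": [0, 0, 0]}, {"jaw": 0.9, "offset": [0, 0, 0], "rot": [0, 0, 0]}, {"jaw": 0.9, "offset": [0, 0, -20], "rot": [0, 0, 0]}, {"jaw": 0.9, "offset": [0, 0, -40], "rot": [0, 0, 0]}]'

```text
time_s: 11.1
eef_pos: [0.4575, 0.1779, 0.1531]
eef_rot: [-0.001, 0.437, 0.9, -0.001]
wrist_force: [0.1, 0.0, 0.5]
opening: 0.898
grasp_force: 0.0
```

Request:
apply_moves --moves '[{"jaw": 0.5, "offset": [-30, 0, -35], "rot": [0, 0, 0]}, {"jaw": 0, "offset": [-50, 10, 0], "rot": [0, 0, 0]}, {"jaw": 0, "offset": [-50, 15, 0], "rot": [0, 0, 0]}, {"jaw": 0, "offset": [-37, 13, 0], "rot": [0, 0, 0]}, {"jaw": 0, "offset": [0, 0, 0], "rot": [0, 0, 0]}]'

```text
time_s: 11.72
eef_pos: [0.5938, 0.0685, 0.1888]
eef_rot: [0.001, 0.438, 0.899, 0.0]
wrist_force: [-0.4, 0.6, -0.2]
opening: -0.0
grasp_force: 0.0
```

```bash
python3 look.py d.png
python3 - <<'E'
from h import *
A=np.array([.4476,.1921]);
for c in("top","side"):
    W=np.load(c+'.npy');p=W[np.load(c+'_torque_wrench.npy')];p=p[~np.isnan(p[:,0])]
    t=p[p[:,2]>.105];print(c,'ridge top z',np.percentile(t[:,2],[50,90]).round(4),len(t),t[:,:2].mean(0).round(4))
    h=p[(np.hypot(*(p[:,:2]-A).T)>.12)&(p[:,2]>.06)&(p[:,2]<.1)];d=h[:,:2]-A
    if len(h)>5:
        g=h[:,:2].mean(0)-A;print('handle yaw',np.degrees(np.arctan2(g[1],g[0])).round(2),'ztop',np.percentile(h[:,2],[50,90]).round(3),'rmax',np.hypot(*d.T).max().round(3))
st((.562+.027,.0467+.021,.058))
E
```

```text
t 11.72 tcp [0.5938 0.0685 0.1888] yaw_x 128.04 tilt [ 0.0012 -0.0005] F [-0.4  0.6 -0.2] tq [0.04 0.04 0.02] open -0.0 g 0.0 q [-0.08  0.27  1.59 -0.    1.28 -0.75]
top [(0.52, array([238., 208.]))]
side [(0.84, array([297., 224.]))]
top ridge top z [0.1245 0.1261] 23 [0.4381 0.2046]
handle yaw -53.3 ztop [0.085 0.09 ] rmax 0.188
side ridge top z [0.1206 0.1241] 227 [0.4525 0.194 ]
handle yaw -49.98 ztop [0.081 0.086] rmax 0.233
t 11.93 tcp [0.5909 0.0712 0.1887] yaw_x 128.24 tilt [-0.0007  0.0002] F [ 0.3 -0.3  0.6] tq [ 0.01 -0.03  0.04] open 0.002 g 0.0 q [-0.08  0.27  1.59  0.    1.28 -0.75]
 -> (0.5890000000000001, 0.0677, 0.058) tool mm [ -1.7  -3.6 130.7]
```

View pics/d.png

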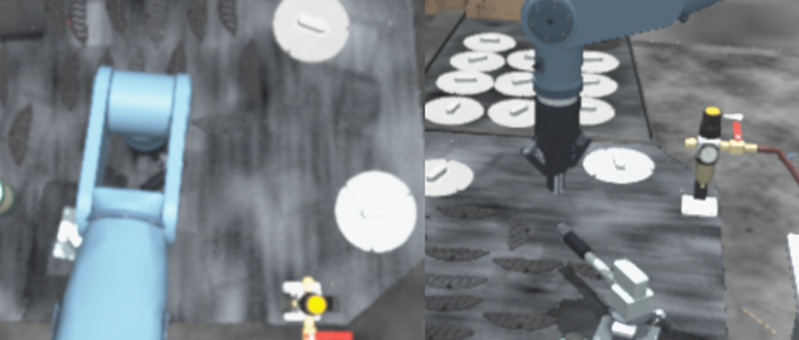

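The wrench is down on the screw (ridge top 0.1245 m, expected 0.124), handle running to (560,230) in the side half with the shut fingers above it. Lower them beside the grip.

Request:
apply_moves --moves '[{"jaw": 0, "offset": [0, 0, 20], "rot": [0, 0, 0]}, {"jaw": 0, "offset": [0, 0, 40], "rot": [0, 0, 0]}, {"jaw": 0, "offset": [0, 0, 40], "rot": [0, 0, 0]}, {"jaw": 0, "offset": [0, 0, 30], "rot": [0, 0, 0]}, {"jaw": 0, "offset": [0, 0, 0], "rot": [0, 0, 0]}]'

```text
time_s: 12.55
eef_pos: [0.5888, 0.0716, 0.0565]
eef_rot: [-0.003, 0.436, 0.9, -0.001]
wrist_force: [0.1, 0.5, -0.6]
opening: -0.002
grasp_force: 0.0
```

Request:
apply_moves --moves '[{"jaw": 0, "offset": [0, -2, 0], "rot": [0, 0, 0]}, {"jaw": 0, "offset": [0, -2, 0], "rot": [0, 0, 0]}, {"jaw": 0, "offset": [0, -2, 0], "rot": [0, 0, 0]}, {"jaw": 0, "offset": [0, -2, 0], "rot": [0, 0, 0]}, {"jaw": 0, "offset": [0, -2, 0], "rot": [0, 0, 0]}]'

```text
time_s: 13.18
eef_pos: [0.5839, 0.0642, 0.059]
eef_rot: [0.0, 0.437, 0.9, 0.0]
wrist_force: [0.6, -0.9, -0.3]
opening: 0.004
grasp_force: 0.0
```

```bash
cat > p.py <<'E'
from h import *
A=np.array([.4476,.1921])
o=ctrl.get_obs();M=R.from_quat(np.roll(o['eef_rot'],-1)).as_matrix()
d=o['eef_pos'][:2]-A
f=np.asarray(o['wrist_force'])@M
print('r',np.hypot(*d).round(4),'bearing',np.degrees(np.arctan2(d[1],d[0])).round(2),'toolF',f.round(2))
st()
E
python3 p.py
```

```text
r 0.1869 bearing -43.19 toolF [-1.12 -0.06  0.32]
t 13.18 tcp [0.5839 0.0642 0.059 ] yaw_x 128.19 tilt [ 0.0002 -0.    ] F [ 0.6 -0.9 -0.3] tq [-0.03  0.01  0.  ] open 0.004 g 0.0 q [-0.09  0.42  1.69 -0.    1.03 -0.76]
```

Request:
apply_moves --moves '[{"jaw": 0, "offset": [0, -2, 0], "rot": [0, 0, 0.6]}, {"jaw": 0, "offset": [0, -2, 0], "rot": [0, 0, 0.6]}, {"jaw": 0, "offset": [0, -2, 0], "rot": [0, 0, 0.6]}, {"jaw": 0, "offset": [0, -2, 0], "rot": [0, 0, 0.6]}, {"jaw": 0, "offset": [0, -2, 0], "rot": [0, 0, 0.6]}]'

```text
time_s: 13.8
eef_pos: [0.576, 0.0582, 0.0589]
eef_rot: [0.0, 0.461, 0.888, 0.0]
wrist_force: [1.5, -1.1, 0.1]
opening: -0.002
grasp_force: 0.4
```

```bash
python3 p.py
```

```text
r 0.1856 bearing -46.2 toolF [-1.78  0.63 -0.09]
t 13.8 tcp [0.576  0.0582 0.0589] yaw_x 125.15 tilt [ 0.0004 -0.    ] F [ 1.5 -1.1  0.1] tq [ 0.   -0.14 -0.02] open -0.002 g 0.4 q [-0.1   0.4   1.71 -0.    1.03 -0.72]
```

Request:
apply_moves --moves '[{"jaw": 0, "offset": [0, -2, 0], "rot": [0, 0, 0.6]}, {"jaw": 0, "offset": [0, -2, 0], "rot": [0, 0, 0.6]}, {"jaw": 0, "offset": [0, -2, 0], "rot": [0, 0, 0.6]}, {"jaw": 0, "offset": [0, -2, 0], "rot": [0, 0, 0.6]}, {"jaw": 0, "offset": [0, -2, 0], "rot": [0, 0, 0.6]}]'

```text
time_s: 14.42
eef_pos: [0.5675, 0.0526, 0.0588]
eef_rot: [-0.0, 0.484, 0.875, -0.0]
wrist_force: [0.8, 0.0, 0.2]
opening: -0.001
grasp_force: 0.3
```

```bash
python3 p.py
```

```text
r 0.1839 bearing -49.31 toolF [-0.39  0.67 -0.24]
t 14.43 tcp [0.5675 0.0526 0.0588] yaw_x 122.16 tilt [-0.0001  0.    ] F [0.8 0.  0.2] tq [ 0.03 -0.12  0.01] open -0.001 g 0.3 q [-0.12  0.38  1.74  0.    1.02 -0.68]
```

Request:
apply_moves --moves '[{"jaw": 0, "offset": [-0.3, -2, 0], "rot": [0, 0, 0.6]}, {"jaw": 0, "offset": [-0.3, -2, 0], "rot": [0, 0, 0.6]}, {"jaw": 0, "offset": [-0.3, -2, 0], "rot": [0, 0, 0.6]}, {"jaw": 0, "offset": [-0.3, -2, 0], "rot": [0, 0, 0.6]}, {"jaw": 0, "offset": [-0.3, -2, 0], "rot": [0, 0, 0.6]}]'

```text
time_s: 15.05
eef_pos: [0.5597, 0.0463, 0.0588]
eef_rot: [-0.0, 0.506, 0.862, 0.0]
wrist_force: [1.0, 1.8, -0.8]
opening: -0.001
grasp_force: 0.6
```

```bash
python3 p.py
```

```text
r 0.1839 bearing -52.44 toolF [1.07 1.73 0.85]
t 15.05 tcp [0.5597 0.0463 0.0588] yaw_x 119.16 tilt [-0.0001  0.0002] F [ 1.   1.8 -0.8] tq [ 0.26 -0.02 -0.04] open -0.001 g 0.6 q [-0.13  0.37  1.76  0.    1.01 -0.64]
```

Request:
apply_moves --moves '[{"jaw": 0, "offset": [-0.3, -2, 0], "rot": [0, 0, 0.6]}, {"jaw": 0, "offset": [-0.3, -2, 0], "rot": [0, 0, 0.6]}, {"jaw": 0, "offset": [-0.3, -2, 0], "rot": [0, 0, 0.6]}, {"jaw": 0, "offset": [-0.2, -2, 0], "rot": [0, 0, 0.6]}, {"jaw": 0, "offset": [0, 0, 0], "rot": [0, 0, 0]}]'

```text
time_s: 15.68
eef_pos: [0.5532, 0.0413, 0.0588]
eef_rot: [-0.0, 0.524, 0.852, -0.0]
wrist_force: [0.0, 0.7, 0.1]
opening: -0.001
grasp_force: 0.1
```

```bash
python3 p.py
```

```text
r 0.1841 bearing -55.01 toolF [ 0.65  0.37 -0.07]
t 15.68 tcp [0.5532 0.0413 0.0588] yaw_x 116.79 tilt [-0.0002 -0.0002] F [0.  0.7 0.1] tq [-0.01 -0.02 -0.04] open -0.001 g 0.1 q [-0.14  0.36  1.78 -0.    1.01 -0.61]
```

Request:
apply_moves --moves '[{"jaw": 0, "offset": [-0.2, -2, 0], "rot": [0, 0, 0.6]}, {"jaw": 0, "offset": [-0.2, -2, 0], "rot": [0, 0, 0.6]}, {"jaw": 0, "offset": [-0.2, -2, 0], "rot": [0, 0, 0.6]}, {"jaw": 0, "offset": [-0.2, -2, 0], "rot": [0, 0, 0.6]}, {"jaw": 0, "offset": [-0.2, -2, 0], "rot": [0, 0, 0.6]}]'

```text
time_s: 16.3
eef_pos: [0.5448, 0.0361, 0.0589]
eef_rot: [0.0, 0.546, 0.838, -0.0]
wrist_force: [1.5, -0.5, -1.0]
opening: -0.001
grasp_force: 0.6
```

```bash
python3 p.py
```

```text
r 0.1838 bearing -58.08 toolF [-1.03  1.19  0.99]
t 16.3 tcp [0.5448 0.0361 0.0589] yaw_x 113.76 tilt [ 0.0004 -0.0002] F [ 1.5 -0.5 -1. ] tq [-0.11 -0.36  0.01] open -0.001 g 0.6 q [-0.15  0.34  1.8  -0.    1.   -0.57]
```

Request:
apply_moves --moves '[{"jaw": 0, "offset": [-0.2, -2, 0], "rot": [0, 0, 0.6]}, {"jaw": 0, "offset": [-0.2, -2, 0], "rot": [0, 0, 0.6]}, {"jaw": 0, "offset": [-0.2, -2, 0], "rot": [0, 0, 0.6]}, {"jaw": 0, "offset": [-0.2, -2, 0], "rot": [0, 0, 0.6]}, {"jaw": 0, "offset": [-0.2, -2, 0], "rot": [0, 0, 0.6]}]'

```text
time_s: 16.92
eef_pos: [0.5358, 0.0314, 0.0588]
eef_rot: [0.0, 0.568, 0.823, 0.0]
wrist_force: [1.4, -1.1, 0.8]
opening: 0.0
grasp_force: 0.7
```

```bash
python3 p.py
```

```text
r 0.1833 bearing -61.22 toolF [-1.5   0.97 -0.8 ]
t 16.93 tcp [0.5358 0.0314 0.0588] yaw_x 110.76 tilt [ 0.0001 -0.    ] F [ 1.4 -1.1  0.8] tq [-0.11 -0.28  0.07] open 0.0 g 0.7 q [-0.16  0.32  1.82 -0.    1.   -0.52]
```

Request:
apply_moves --moves '[{"jaw": 0, "offset": [-0.3, -2, 0], "rot": [0, 0, 0.6]}, {"jaw": 0, "offset": [-0.3, -2, 0], "rot": [0, 0, 0.6]}, {"jaw": 0, "offset": [-0.3, -2, 0], "rot": [0, 0, 0.6]}, {"jaw": 0, "offset": [-0.3, -2, 0], "rot": [0, 0, 0.6]}, {"jaw": 0, "offset": [-0.3, -2, 0], "rot": [0, 0, 0.6]}]'

```text
time_s: 17.55
eef_pos: [0.5268, 0.0268, 0.0588]
eef_rot: [-0.0, 0.59, 0.808, 0.0]
wrist_force: [1.5, -0.3, -0.4]
opening: -0.002
grasp_force: 0.7
```

```bash
python3 p.py
```

```text
r 0.1833 bearing -64.4 toolF [-0.73  1.3   0.35]
t 17.55 tcp [0.5268 0.0268 0.0588] yaw_x 107.76 tilt [-0.0001  0.0001] F [ 1.5 -0.3 -0.4] tq [ 0.03 -0.18  0.05] open -0.002 g 0.7 q [-0.17  0.3   1.85  0.    0.99 -0.48]
```

Request:
apply_moves --moves '[{"jaw": 0, "offset": [-0.3, -2, 0], "rot": [0, 0, 0.6]}, {"jaw": 0, "offset": [-0.3, -2, 0], "rot": [0, 0, 0.6]}, {"jaw": 0, "offset": [-0.3, -2, 0], "rot": [0, 0, 0.6]}, {"jaw": 0, "offset": [-0.3, -2, 0], "rot": [0, 0, 0.6]}, {"jaw": 0, "offset": [-0.3, -2, 0], "rot": [0, 0, 0.6]}]'

```text
time_s: 18.18
eef_pos: [0.5176, 0.0225, 0.0587]
eef_rot: [-0.0, 0.61, 0.792, 0.0]
wrist_force: [0.5, 1.3, -1.1]
opening: -0.002
grasp_force: 0.6
```

```bash
python3 p.py
```

```text
r 0.1834 bearing -67.57 toolF [1.16 0.84 1.06]
t 18.18 tcp [0.5176 0.0225 0.0587] yaw_x 104.76 tilt [-0.0002  0.0002] F [ 0.5  1.3 -1.1] tq [ 0.24 -0.16 -0.02] open -0.002 g 0.6 q [-0.19  0.29  1.87  0.    0.98 -0.44]
```

Request:
apply_moves --moves '[{"jaw": 0, "offset": [-0.2, -2, 0], "rot": [0, 0, 0.6]}, {"jaw": 0, "offset": [-0.3, -2, 0], "rot": [0, 0, 0.7]}, {"jaw": 0, "offset": [-0.3, -2, 0], "rot": [0, 0, 0.6]}, {"jaw": 0, "offset": [-0.3, -2, 0], "rot": [0, 0, 0.7]}, {"jaw": 0, "offset": [-0.2, -2, 0], "rot": [0, 0, 0.6]}]'

```text
time_s: 18.8
eef_pos: [0.5083, 0.0188, 0.0588]
eef_rot: [0.0, 0.632, 0.775, 0.0]
wrist_force: [0.3, 0.8, 0.9]
opening: 0.005
grasp_force: 0.6
```

```bash
python3 p.py
```

```text
r 0.1837 bearing -70.69 toolF [ 0.7   0.41 -0.93]
t 18.8 tcp [0.5083 0.0188 0.0588] yaw_x 101.56 tilt [ 0.0001 -0.    ] F [0.3 0.8 0.9] tq [ 0.13 -0.17 -0.02] open 0.005 g 0.6 q [-0.2   0.27  1.9  -0.    0.98 -0.4 ]
```

Request:
apply_moves --moves '[{"jaw": 0, "offset": [-0.2, -2, 0], "rot": [0, 0, 0.6]}, {"jaw": 0, "offset": [-0.2, -2, 0], "rot": [0, 0, 0.7]}, {"jaw": 0, "offset": [-0.2, -2, 0], "rot": [0, 0, 0.6]}, {"jaw": 0, "offset": [-0.2, -2, 0], "rot": [0, 0, 0.7]}, {"jaw": 0, "offset": [-0.2, -2, 0], "rot": [0, 0, 0.6]}]'

```text
time_s: 19.42
eef_pos: [0.4988, 0.0158, 0.0589]
eef_rot: [0.0, 0.654, 0.757, -0.0]
wrist_force: [2.1, -0.7, -0.6]
opening: 0.003
grasp_force: 0.6
```

```bash
python3 p.py
```

```text
r 0.1835 bearing -73.81 toolF [-1.    2.02  0.59]
t 19.43 tcp [0.4988 0.0158 0.0589] yaw_x 98.36 tilt [ 0.0003 -0.0003] F [ 2.1 -0.7 -0.6] tq [-0.08 -0.22  0.01] open 0.003 g 0.6 q [-0.21  0.25  1.92 -0.    0.97 -0.35]
```

Request:
apply_moves --moves '[{"jaw": 0, "offset": [-0.2, -2, 0], "rot": [0, 0, 0.6]}, {"jaw": 0, "offset": [-0.2, -2, 0], "rot": [0, 0, 0.7]}, {"jaw": 0, "offset": [-0.2, -2, 0], "rot": [0, 0, 0.6]}, {"jaw": 0, "offset": [-0.2, -2, 0], "rot": [0, 0, 0.7]}, {"jaw": 0, "offset": [-0.2, -2, 0], "rot": [0, 0, 0.6]}]'

```text
time_s: 20.05
eef_pos: [0.4888, 0.0138, 0.0588]
eef_rot: [0.0, 0.675, 0.738, -0.0]
wrist_force: [1.9, -2.4, -0.1]
opening: -0.001
grasp_force: 0.7
```

```bash
python3 p.py
```

```text
r 0.183 bearing -76.97 toolF [-2.6   1.72  0.12]
t 20.05 tcp [0.4888 0.0138 0.0588] yaw_x 95.16 tilt [ 0. -0.] F [ 1.9 -2.4 -0.1] tq [-0.16 -0.26  0.01] open -0.001 g 0.7 q [-0.22  0.23  1.95 -0.    0.97 -0.3 ]
```

Request:
apply_moves --moves '[{"jaw": 0, "offset": [-0.2, -1.5, 0], "rot": [0, 0, 0.5]}, {"jaw": 0, "offset": [-0.2, -1.5, 0], "rot": [0, 0, 0.5]}, {"jaw": 0, "offset": [-0.2, -1.5, 0], "rot": [0, 0, 0.5]}, {"jaw": 0, "offset": [-0.2, -1.5, 0], "rot": [0, 0, 0.5]}, {"jaw": 0, "offset": [-0.2, -1.5, 0], "rot": [0, 0, 0.5]}]'

```text
time_s: 20.68
eef_pos: [0.4815, 0.0123, 0.0588]
eef_rot: [0.0, 0.69, 0.723, 0.0]
wrist_force: [1.3, -0.2, -0.1]
opening: 0.0
grasp_force: 0.7
```

```bash
python3 p.py
```

```text
r 0.183 bearing -79.33 toolF [-0.29  1.25  0.1 ]
t 20.68 tcp [0.4815 0.0123 0.0588] yaw_x 92.66 tilt [ 0. -0.] F [ 1.3 -0.2 -0.1] tq [-0.2  -0.2   0.06] open 0.0 g 0.7 q [-0.22  0.21  1.96 -0.    0.96 -0.27]
```

Request:
apply_moves --moves '[{"jaw": 0, "offset": [-0.2, -1.5, 0], "rot": [0, 0, 0.5]}, {"jaw": 0, "offset": [-0.2, -1.5, 0], "rot": [0, 0, 0.5]}, {"jaw": 0, "offset": [-0.2, -1.5, 0], "rot": [0, 0, 0.5]}, {"jaw": 0, "offset": [-0.2, -1.5, 0], "rot": [0, 0, 0.5]}, {"jaw": 0, "offset": [-0.2, -1.5, 0], "rot": [0, 0, 0.5]}]'

```text
time_s: 21.3
eef_pos: [0.4755, 0.0111, 0.0593]
eef_rot: [0.001, 0.706, 0.708, 0.001]
wrist_force: [6.3, 0.8, -2.5]
opening: -0.001
grasp_force: 3.4
```

```bash
python3 p.py
```

```text
r 0.1832 bearing -81.23 toolF [0.74 6.28 2.55]
t 21.3 tcp [0.4755 0.0111 0.0593] yaw_x 90.15 tilt [ 0.0034 -0.0001] F [ 6.3  0.8 -2.5] tq [ 0.02 -1.14 -0.02] open -0.001 g 3.4 q [-0.23  0.2   1.98  0.    0.96 -0.23]
```

Tight now (6.3 N). Fine steps from here.

Request:
apply_moves --moves '[{"jaw": 0, "offset": [0, -0.4, 0], "rot": [0, 0, 0]}, {"jaw": 0, "offset": [0, -0.4, 0], "rot": [0, 0, 0]}, {"jaw": 0, "offset": [0, -0.4, 0], "rot": [0, 0, 0]}, {"jaw": 0, "offset": [0, -0.4, 0], "rot": [0, 0, 0]}, {"jaw": 0, "offset": [0, -0.4, 0], "rot": [0, 0, 0]}]'

```text
time_s: 21.92
eef_pos: [0.4734, 0.0109, 0.0593]
eef_rot: [0.001, 0.706, 0.708, 0.001]
wrist_force: [7.2, -1.2, -1.4]
opening: -0.0
grasp_force: 3.2
```

```bash
python3 p.py
```

```text
r 0.183 bearing -81.88 toolF [-1.24  7.23  1.41]
t 21.93 tcp [0.4734 0.0109 0.0593] yaw_x 90.17 tilt [ 0.0031 -0.0003] F [ 7.2 -1.2 -1.4] tq [-0.07 -1.    0.08] open -0.0 g 3.2 q [-0.23  0.2   1.99  0.    0.96 -0.23]
```

Request:
apply_moves --moves '[{"jaw": 0, "offset": [0, -0.4, 0], "rot": [0, 0, 0]}, {"jaw": 0, "offset": [0, -0.4, 0], "rot": [0, 0, 0]}, {"jaw": 0, "offset": [0, -0.4, 0], "rot": [0, 0, 0]}, {"jaw": 0, "offset": [0, -0.4, 0], "rot": [0, 0, 0]}, {"jaw": 0, "offset": [0, -0.4, 0], "rot": [0, 0, 0]}]'

```text
time_s: 22.55
eef_pos: [0.4714, 0.0108, 0.0593]
eef_rot: [0.001, 0.706, 0.708, 0.001]
wrist_force: [6.4, -1.2, -1.8]
opening: 0.002
grasp_force: 3.0
```

```bash
python3 p.py
```

```text
r 0.1829 bearing -82.54 toolF [-1.25  6.4   1.79]
t 22.55 tcp [0.4714 0.0108 0.0593] yaw_x 90.17 tilt [ 0.0028 -0.0006] F [ 6.4 -1.2 -1.8] tq [-0.18 -0.97 -0.01] open 0.002 g 3.0 q [-0.23  0.19  1.99  0.    0.96 -0.23]
```

Request:
apply_moves --moves '[{"jaw": 0, "offset": [0, -0.6, 0], "rot": [0, 0, 0]}, {"jaw": 0, "offset": [0, -0.6, 0], "rot": [0, 0, 0]}, {"jaw": 0, "offset": [0, -0.6, 0], "rot": [0, 0, 0]}, {"jaw": 0, "offset": [0, -0.6, 0], "rot": [0, 0, 0]}, {"jaw": 0, "offset": [0, -0.6, 0], "rot": [0, 0, 0]}]'

```text
time_s: 23.18
eef_pos: [0.468, 0.0106, 0.0592]
eef_rot: [0.001, 0.706, 0.708, 0.001]
wrist_force: [5.1, -1.8, -1.2]
opening: 0.001
grasp_force: 2.6
```

```bash
python3 p.py
```

```text
r 0.1826 bearing -83.57 toolF [-1.85  5.13  1.25]
t 23.18 tcp [0.468  0.0106 0.0592] yaw_x 90.18 tilt [ 0.0022 -0.0007] F [ 5.1 -1.8 -1.2] tq [-0.32 -0.89  0.02] open 0.001 g 2.6 q [-0.23  0.19  2.   -0.    0.96 -0.23]
```

The force has fallen from 3.4 to 2.6 at the pad as the handle gave about 7.5 mm: it has clicked. Stop and ease off.

Request:
apply_moves --moves '[{"jaw": 0, "offset": [0, 2, 0], "rot": [0, 0, 0]}, {"jaw": 0, "offset": [0, 2, 0], "rot": [0, 0, 0]}, {"jaw": 0, "offset": [0, 2, 0], "rot": [0, 0, 0]}, {"jaw": 0, "offset": [0, 2, 0], "rot": [0, 0, 0]}, {"jaw": 0, "offset": [0, 2, 0], "rot": [0, 0, 0]}]'

```text
time_s: 23.8
eef_pos: [0.4779, 0.0113, 0.0591]
eef_rot: [0.0, 0.706, 0.708, 0.001]
wrist_force: [4.0, 0.3, -1.1]
opening: 0.001
grasp_force: 1.9
```

Request:
apply_moves --moves '[{"jaw": 0, "offset": [0, 4, 0], "rot": [0, 0, 0]}, {"jaw": 0, "offset": [0, 6, 0], "rot": [0, 0, 0]}, {"jaw": 0, "offset": [0, 10, 0], "rot": [0, 0, 0]}, {"jaw": 0, "offset": [0, 6, 0], "rot": [0, 0, 0]}, {"jaw": 0, "offset": [0, 0, 0], "rot": [0, 0, 0]}]'

```text
time_s: 24.42
eef_pos: [0.5035, 0.0111, 0.0587]
eef_rot: [-0.0, 0.706, 0.708, -0.0]
wrist_force: [0.2, 0.0, -0.5]
opening: 0.003
grasp_force: 0.0
```

Request:
apply_moves --moves '[{"jaw": 0, "offset": [0, 0, -20], "rot": [0, 0, 0]}, {"jaw": 0, "offset": [0, 0, -40], "rot": [0, 0, 0]}, {"jaw": 0, "offset": [0, 0, -50], "rot": [0, 0, 0]}, {"jaw": 0, "offset": [0, 0, -40], "rot": [0, 0, 0]}, {"jaw": 0, "offset": [0, 0, 0], "rot": [0, 0, 0]}]'

```text
time_s: 25.05
eef_pos: [0.5052, 0.0108, 0.2126]
eef_rot: [0.003, 0.706, 0.708, 0.002]
wrist_force: [-0.3, 0.9, -0.3]
opening: -0.003
grasp_force: 0.0
```

```bash
python3 look.py e.png
python3 - <<'E'
from h import *
A=np.array([.4476,.1921]);st()
for c in("top","side"):
    W=np.load(c+'.npy');p=W[np.load(c+'_torque_wrench.npy')];p=p[~np.isnan(p[:,0])]
    t=p[p[:,2]>.105];print(c,'ridge z',np.percentile(t[:,2],[50,90]).round(4),len(t))
    h=p[(np.hypot(*(p[:,:2]-A).T)>.12)&(p[:,2]>.06)&(p[:,2]<.1)]
    if len(h)>5:
        g=h[:,:2].mean(0)-A;print('yaw',np.degrees(np.arctan2(g[1],g[0])).round(2),'ztop',np.percentile(h[:,2],[50,90]).round(3))
E
```

```text
t 25.05 tcp [0.5052 0.0108 0.2126] yaw_x 90.21 tilt [ 0.007  -0.0016] F [-0.3  0.9 -0.3] tq [0.01 0.   0.03] open -0.003 g 0.0 q [-0.21  0.04  1.8  -0.    1.29 -0.22]
top [(0.92, array([212., 234.]))]
side [(0.86, array([302., 229.]))]
t 25.25 tcp [0.502  0.0114 0.2073] yaw_x 90.2 tilt [-0.0027  0.0006] F [-0.1 -0.  -0.5] tq [-0.01 -0.03 -0.01] open 0.003 g 0.0 q [-0.21  0.04  1.81 -0.    1.29 -0.22]
top ridge z [0.1244 0.1281] 200
yaw -89.03 ztop [0.084 0.089]
side ridge z [0.1219 0.1244] 173
yaw -87.61 ztop [0.083 0.086]
```

View pics/e.png

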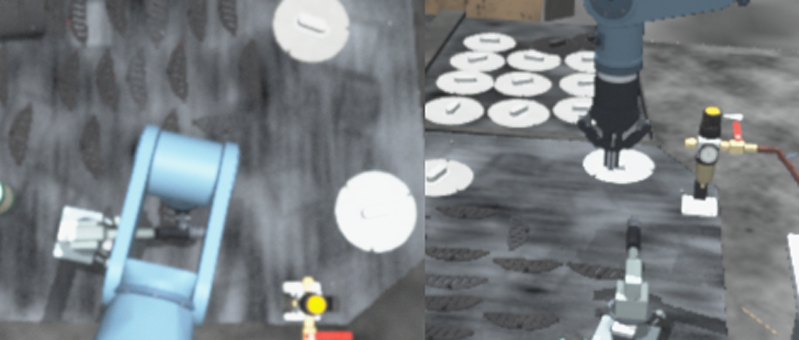

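The wrench sits straight and seated on the screw at about -88° (ridge top 0.124 m; handle to (632,235) in the side half), the gripper is clear, and the lid and tin have not moved. Hand in.

```bash
python3 -c "
from bench import ctrl
print(ctrl.hand_in())"
```

```text
the job is handed in; nothing more can be done
None
```

I set the wrench fully down on the screw, turned it clockwise until it clicked, stopped about 7.5 mm into its 25 mm break-over, eased off and let go; it sits unloaded on the screw, and the job is handed in at about 25 s of the 67 s allowed.

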